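# Pack two disk drives as one pile under the lip of a carrier box

## Robot

A 7-joint arm with a two-finger parallel gripper is mounted at the origin on a cart in front of the work surface, level with it; the furniture and walls round the work are solid. World frame = base frame: x ahead of the robot, y to its left, z up, the work surface at z = 0. Lengths are in m, angles in degrees, forces in N, time in s.
With the tool pointing down it reaches from about 0.425 to 1.025 m from the base axis. Payload 9.4 kg.
Tool frame: the origin (TCP) lies on the centre line of the jaws, within the pads' length; the fingertips stand 25 mm ahead of it and the grasp point (between the pads) lies 6 mm ahead of it (tip_reach is the distance from the TCP to the fingertips, in m); z points along the fingers, y is the line along which they close (so a half turn about z gives the same grasp; the last joint's range is limited). The gripper opens to 93 mm and grips with 3 to 60 N. Pads are 15 mm wide; open, the fingers measure 128 mm over their backs; the gripper's body (75 mm by 188 mm) begins 65 mm behind the grasp point.
Start: joints at [66.939, 34.337, -0.143, 91.639, 0.103, 54.024, -4.572], TCP at [0.232, -0.687, 0.244] pointing down, gripper open.
Joint ranges: [-147.43, 147.43], [-19.82, 112.94], [-74.19, 73.91], [6.32, 146.72], [-59.91, 239.91], [6.04, 106.73], [-150.56, 150.56]. Speed limits (degrees/s): [127.2, 127.2, 172.46, 172.46, 180, 180, 180].

## Interface

Orientations are given as a 3x3 rotation matrix whose columns are the frame's x, y, z axes.
In Python, from cell import * gives the robot as it stands.
- The arm moves only by the shell command python3 -m pendant 'ROWS' [OPENING]. ROWS is a JSON object of lists of equal length, an entry for each row: "offset": the shift along the tool's x, y, z in mm, a list of three; "delta_rot": the turn, a rotation vector about the tool's x, y, z in degrees, a list of three. In form: {"offset": [[dx, dy, dz], ...], "delta_rot": [[ax, ay, az], ...]}. A call has 1 to 5 rows; each row is the pose to reach, as a shift and turn from the pose commanded when the call began, along the tool's axes at that moment; what a row does not reach only later rows make up. A row lasts 1/12 s, in which the tool goes at most 41.7 mm and 7.16 degrees, less where a joint would pass 70% of its speed; a pose out of reach is approached as far as the arm can. A call with a gripper value outside its range is refused whole. OPENING is the opening, from -1 (shut) to 1 (fully open), set as the call begins (- or left out, the last holds). The fingers move at their own pace and stop on an object; the grip force is fixed at half the most. Time passes only in rows, so rows that repeat a pose let the fingers close. It gives the time, the measured TCP pose, the force, the opening and the grip force at its end, in the units of the state.
- observe(): the state, without advancing time (a new reading comes with each control period).
- capture(name): name is "side" or "top" or "wrist"; returns the picture (480x640x3 uint8, red, green, blue); there is no depth.
- camera_model(name): a dict with "fx", "fy", "cx", "cy" (pixels), "R" (3x3) and "t" (3): a world point X has camera coordinates R X + t. Camera axes: x right, y down, z forward; pixel columns grow to the right and rows downward; lengths in m; the calibration is good to about 2 mm. The wrist camera is an equidistant fisheye: a pixel r from the principal point sees the ray r / f radians off the axis. A picture is of the moment at which its call begins: read the wrist's pose just before it. camera_model takes no time and is no camera call; for the wrist camera it gives the pose at the moment of the call.
- job_done(): hands the job in; it is judged then, once.
The state is a dict: "time": time; "joints": joint angles; "dq": joint speeds; "joint_torque": joint torques, N m; "tool_pos": TCP position; "orientation": TCP orientation; "contact_force": force on the tool from outside, world axes, zero at the start; "ft_torque": the same for the moment, N m; "grip_width": finger opening in m; "gripper_force": force on a finger pad.
Only numpy, scipy, OpenCV 4.12 (cv2) and the standard library are available. Lean on these libraries where they do the work, as an engineer would, in place of code of your own. Each camera call takes 0.05 s, during which the arm holds its last target. There are 200 camera calls.

## Task

Lift the upper disk drive straight off the lower one without dragging the lower one along, turn it and set it down squarely on the lower one, and let go. Then take both drives together as one pile, carry them to the carrier box, tilt the pile in so that its leading end goes under the lip along the back wall, and lower it until both drives lie flat on the box floor, one on the other. Never let a drive fall, and do not shove the other things on the table about.

Things in the scene. Friction and masses are not known exactly. Their poses are not given: they have to be found in the camera images.
- upper_drive: bare disk drive, a flat silvery white metal block 100 (its x) x 70 (its y) x 9.5 (z) mm, about 0.09 to 0.16 kg; origin at the centre of its underside, x along its length, z up. The two ends count as alike (a half turn does not matter). At the start it lies crosswise on top of the lower drive (turned 60 to 120 degrees to it, up to 15 mm off its centre), its underside 9.5 mm above the table.
- lower_drive: bare disk drive, a flat silvery white metal block 100 (its x) x 70 (its y) x 9.5 (z) mm, about 0.09 to 0.16 kg; origin at the centre of its underside, x along its length, z up. The two ends count as alike (a half turn does not matter). It lies flat on the table under the upper drive, loose.
- carrier: carrier box: shallow open box of dark sheet steel, fixed, 117 (x) x 85 (y) x 38 (z) mm outside; origin at the centre of its underside, z up, +x to its tall back wall with the lip, which faces away from the robot give or take 20 degrees. Walls 4 mm, floor 6 mm thick. Inside 107 mm long (x -53.5 to 53.5 mm), 75 mm wide (y -37.5 to 37.5 mm)
- carrier_floor (a point): centre of the carrier's inner floor, 6 mm above its origin; same axes as the carrier
- carrier_lip (a point): middle of the lip's front lower edge (carrier x 43.5, y 0, z 34 mm). The lip juts 10 mm forward from the 38 mm high back wall over the inside, along its whole width, 28 mm above the inner floor, 4 mm thick. So only 97 mm is open from above: the 100 mm long drives must go in tilted, back end first
- carrier_gap (a point): middle between the two finger gaps in the side walls (carrier x -20.5, y 0, z 6 mm): the gaps run from x -44 to 3 mm, open down to the floor plate, which reaches to y +-42.5 mm. Behind them the side walls are 22 mm high (from the table); in front are short corner stubs and the front wall, 18 mm high
- tape_cassette: bystander: black label tape cassette, 46 x 64 x 18 mm, origin at the centre of its underside
- side_cutter: bystander: side cutter with red handles, 116 x 47 x 12 mm, origin at the centre of its underside
- usb_stick: bystander: red USB stick lying near the front edge of the table, 56 x 17 x 8 mm, origin at the centre of its underside

How it is judged (in metres and radians):
On the way, in this order (a step that is already met when the one before it is completed fails the run):
1. the upper drive is lifted at least 15 mm clear of the lower one, which has stayed within 8 mm of its place (height (world z) of upper_drive above 0.025 m and height (world z) of lower_drive below 0.004 m and distance of lower_drive from where it was at the start of the episode below 0.008 m), for 0.1 s.
2. the upper drive lies squarely on the lower one (within 7 mm and 0.1 rad) on the table, and both are let go (x of upper_drive in the frame of lower_drive between -0.007 and 0.007 m and y of upper_drive in the frame of lower_drive between -0.007 and 0.007 m and angle between the x axis of upper_drive and the x axis of lower_drive, either way round below 0.1 rad and z of upper_drive in the frame of lower_drive between 0.007 and 0.013 m and height (world z) of lower_drive below 0.004 m and contact force between the fingers and upper_drive below 0.1 N and contact force between the fingers and lower_drive below 0.1 N), for 0.2 s.
3. both drives are lifted together as one pile, at least 20 mm off the table (height (world z) of lower_drive above 0.02 m and z of upper_drive in the frame of lower_drive between 0.007 and 0.014 m and distance between upper_drive and lower_drive below 0.018 m), for 0.2 s.
At the end, for the whole second after the job is handed in: Both drives lie flat (within 0.05 rad) inside the carrier box, the lower one on the box floor and the upper one on it (each height within 3 mm), within 6 mm lengthwise and 4.5 mm sideways of the box centre and within 0.08 rad of its length, at rest (under 0.02 m/s) (x of lower_drive in the frame of carrier between -0.006 and 0.006 m and y of lower_drive in the frame of carrier between -0.0045 and 0.0045 m and z of lower_drive in the frame of carrier between 0.003 and 0.009 m and angle between each of lower_drive, upper_drive's own z axis and vertical below 0.05 rad and angle between the x axis of each of lower_drive, upper_drive and the x axis of carrier, either way round below 0.08 rad and linear speed of each of lower_drive, upper_drive below 0.02 m/s and x of upper_drive in the frame of carrier between -0.006 and 0.006 m and y of upper_drive in the frame of carrier between -0.0045 and 0.0045 m and z of upper_drive in the frame of carrier between 0.0125 and 0.0185 m); the robot touches nothing.
It fails at once if a bystander (cassette, side cutter, USB stick) is moved more than 20 mm (distance of any of tape_cassette, side_cutter, usb_stick from where it was at the start of the episode above 0.02 m).
It fails at once if a drive falls freely (touching nothing, faster than 0.5 m/s) ((linear speed of upper_drive above 0.5 m/s and contact force between upper_drive and anything else below 0.02 N) or (linear speed of lower_drive above 0.5 m/s and contact force between lower_drive and anything else below 0.02 N)).
It also fails if it takes over 69 s, if anything falls off the work surface, if the arm or the gripper's body presses on something with over 40 N, if the wrist force passes 120 N, or if a joint passes its speed limit or range.

## Working session

There is one attempt and no reset: what is moved stays moved. The work goes in short steps, Python scripts to look and compute and a shell command to move; the robot and the scene stay as the last step left them, time stands still between calls to the robot, and variables do not carry over. Pictures are saved under pics/ and viewed, at most 10 in all, crops included, and the job is handed in when it is done.

```bash
mkdir -p pics; ls
python3 - <<'E'
from cell import *
import cv2,numpy as np
o=observe();print(o)
a=capture("top");b=capture("side")
cv2.imwrite("pics/top0.png",a[:,:,::-1]);cv2.imwrite("pics/side0.png",b[:,:,::-1])
for n in("top","side","wrist"):print(n,camera_model(n))
E
```

```text
pics
{'time': 0.0, 'joints': array([66.93917411, 34.38425462, -0.14520982, 91.67903195,  0.10432105,
       54.02297262, -4.57164942]), 'dq': array([-0.0727225 ,  0.0338726 , -0.01249352,  0.01045042, -0.10387341,
        0.06900055, -0.04803434]), 'joint_torque': array([-4.13013340e-04, -7.65073800e+01,  1.49735335e+00, -2.52353990e+01,
       -5.24345145e-02,  1.67549058e-02,  1.45191152e-04]), 'tool_pos': array([ 0.23187992, -0.6864657 ,  0.24277521]), 'orientation': array([[ 9.47375605e-01,  3.20123517e-01, -6.30484202e-04],
       [ 3.20124098e-01, -9.47374635e-01,  1.36526134e-03],
       [-1.60252480e-04, -1.49524847e-03, -9.99998869e-01]]), 'contact_force': array([0.50284991, 0.65249949, 0.62025843]), 'ft_torque': array([0.0294912 , 0.00431916, 0.03986516]), 'gripper_force': 0.0, 'grip_width': 0.09294337299238659}
top {'fx': 538.9777796921084, 'fy': 538.9777796921084, 'cx': 325.01286769602643, 'cy': 244.02766302397472, 'R': array([[ 0.00692161, -0.99994839, -0.00743703],
       [-0.98400113, -0.00548678, -0.17807771],
       [ 0.17802772,  0.00855063, -0.98398832]]), 't': array([0.15240916, 0.59696318, 0.9495075 ])}
side {'fx': 553.2464351561138, 'fy': 553.2464351561138, 'cx': 325.9360645611618, 'cy': 247.06075372340837, 'R': array([[ 0.00305506,  0.99984436,  0.01737579],
       [ 0.48674523,  0.01369175, -0.87343667],
       [-0.87353863,  0.01112599, -0.48662765]]), 't': array([-0.17298323, -0.25041942,  1.81051696])}
wrist {'fx': 371.64829954431775, 'fy': 371.64829954431775, 'cx': 318.06144239435815, 'cy': 239.7197664982535, 'R': array([[ 3.20128023e-01, -9.47374227e-01, -3.51531789e-04],
       [-9.11052324e-01, -3.07956176e-01,  2.74128906e-01],
       [-2.59810917e-01, -8.74360808e-02, -9.61692892e-01]]), 't': array([-0.72414027, -0.03275312,  0.38930408])}
```

View pics/top0.png

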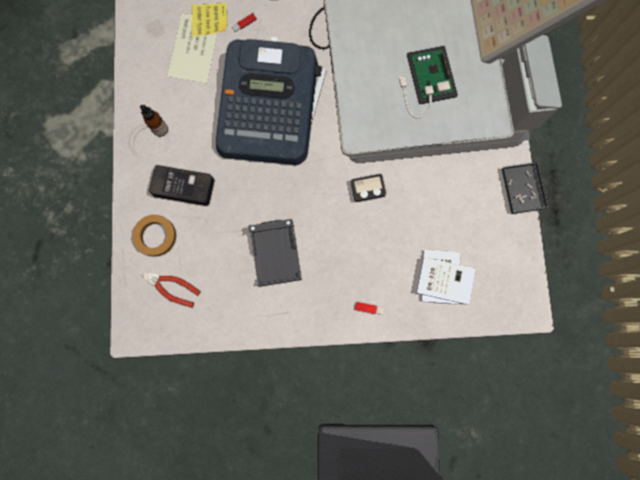

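View pics/side0.png

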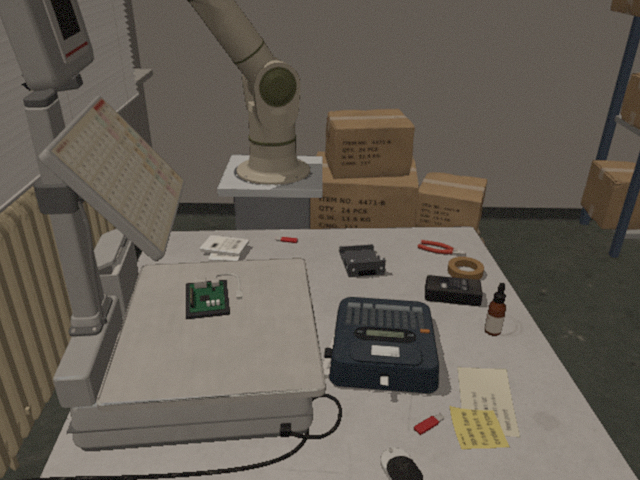

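The drives lie near (445,277) in the top picture and the carrier near (275,252), with its tall wall upwards (+x). The cutter is at (172,290), the USB stick at (367,308) and the cassette at (368,187).

```bash
cat > h.py <<'E'
from cell import *
import cv2,numpy as np
from scipy.spatial.transform import Rotation as Ro
def ray(m,uv,fish=False):
    uv=np.atleast_2d(np.array(uv,float)); p=(uv-[m["cx"],m["cy"]])/m["fx"]
    if fish:
        r=np.linalg.norm(p,axis=1,keepdims=True)+1e-12
        d=np.hstack([p/r*np.sin(r),np.cos(r)])
    else: d=np.hstack([p,np.ones((len(p),1))])
    R=np.array(m["R"]);return -R.T@np.array(m["t"]), d@R
def onplane(m,uv,z,fish=False):
    c,d=ray(m,uv,fish); return c+d*((z-c[2])/d[:,2:3])
def proj(m,X,fish=False):
    X=np.atleast_2d(X); c=X@np.array(m["R"]).T+np.array(m["t"])
    if fish:
        rr=np.linalg.norm(c[:,:2],axis=1,keepdims=True);th=np.arctan2(rr,c[:,2:3]);q=c[:,:2]/(rr+1e-12)*th
    else:q=c[:,:2]/c[:,2:3]
    return q*m["fx"]+[m["cx"],m["cy"]]
def down(yaw): # tool z down, tool x at yaw(deg)
    return Ro.from_euler('z',yaw,degrees=True).as_matrix()@np.diag([1,-1,-1.])
def go(p,R,T=None,A=None):
    """offset mm and rotvec deg in tool frame from the measured (or given) pose"""
    o=observe();T=o["tool_pos"] if T is None else T;A=o["orientation"] if A is None else A
    print("offset",np.round(A.T@(np.array(p)-T)*1000,1),"rot",np.round(Ro.from_matrix(A.T@R).as_rotvec(degrees=True),2))
E
python3 - <<'E'
from h import *
o=observe();m=camera_model("top");w=camera_model("wrist")
for n,u in dict(drives=(445,277),carr=(275,252),cut=(172,290),usb=(367,308),cas=(368,187),tray=(524,188),scaleedge=(430,152)).items():print(n,onplane(m,u,.01).round(3))
R=np.array(w["R"]);c=-R.T@w["t"];print("cam in tool",o["orientation"].T@(c-o["tool_pos"]),o["orientation"].T@R.T)
go([.42,-.27,.244],down(18.67)); print(proj(w,[.43,-.22,0.01],True))
a=capture("top")
for i,(y,x) in enumerate([(235,400),(205,230)]):cv2.imwrite(f"pics/c{i}.png",cv2.resize(a[y:y+95,x:x+95,::-1],None,fx=5,fy=5,interpolation=cv2.INTER_CUBIC))
cv2.imwrite("pics/c.png",np.hstack([cv2.imread("pics/c0.png"),cv2.imread("pics/c1.png")])[:, :800*2])
E
python3 -c "
import cv2;a=cv2.imread('pics/c.png');cv2.imwrite('pics/cc.png',cv2.resize(a,(800,400)))"
```

```text
drives [[ 0.541 -0.074  0.01 ]]
carr [[0.588 0.254 0.01 ]]
cut [[0.513 0.45  0.01 ]]
usb [[0.481 0.076 0.01 ]]
cas [[0.719 0.072 0.01 ]]
tray [[ 0.719 -0.236  0.01 ]]
scaleedge [[ 0.793 -0.053  0.01 ]]
cam in tool [ 0.07524734 -0.00052061 -0.14027254] [[-9.49504487e-06 -9.61727395e-01 -2.74008062e-01]
 [ 9.99999444e-01 -2.98138164e-04  1.01176804e-03]
 [-1.05473730e-03 -2.74007900e-01  9.61726863e-01]]
offset [ 311.5 -334.4   -0.7] rot [-0.08  0.01  0.  ]
[[ 29.28268494 -30.68700006]]
```

View pics/cc.png

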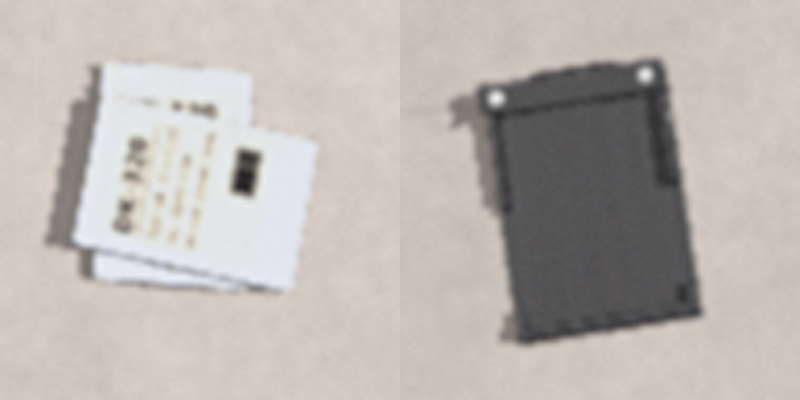

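The upper drive's long axis is at a yaw of about 77°, the lower's at about 0° and the carrier's at about 9°. I'll move the wrist camera over the drives.

```bash
for i in 1 2 3 4; do python3 -m pendant '{"offset":[[24,-24.2,0],[48,-48.4,0],[72,-72.6,0],[96,-96.8,0],[120,-121,0]],"delta_rot":[[0,0,0],[0,0,0],[0,0,0],[0,0,0],[0,0,0]]}' 1 | tail -3; done
python3 -m pendant '{"offset":[[0,0,0],[0,0,0],[0,0,0],[0,0,0],[0,0,0]],"delta_rot":[[0,0,-6.5],[0,0,-13],[0,0,-19.5],[0,0,-26],[0,0,-32.5]]}'
python3 -m pendant '{"offset":[[0,0,0],[0,0,0],[0,0,0],[0,0,0],[0,0,0]],"delta_rot":[[0,0,-6.5],[0,0,-13],[0,0,-19.5],[0,0,-26],[0,0,-26]]}'
python3 - <<'E'
from h import *
o=observe();print(o["tool_pos"],o["joints"].round(1),o["orientation"].round(3))
w=camera_model("wrist");a=capture("wrist");np.save("w1.npy",a);cv2.imwrite("pics/w1.png",a[:,:,::-1])
import pickle;pickle.dump(w,open("w1.pkl","wb"))
E
```

```text
contact_force: [1.2, -0.6, 0.8]
grip_width: 0.0926
gripper_force: 0.0
contact_force: [0.9, -0.8, 0.4]
grip_width: 0.0927
gripper_force: 0.0
contact_force: [0.4, 0.3, -0.2]
grip_width: 0.0928
gripper_force: 0.0
contact_force: [0.5, -0.5, 0.1]
grip_width: 0.093
gripper_force: 0.0
time: 2.23
tool_pos: [0.5318, -0.0745, 0.2435]
orientation: [[0.622, 0.783, -0.0], [0.783, -0.622, -0.0], [-0.0, -0.0, -1.0]]
contact_force: [-0.4, 0.3, 0.4]
grip_width: 0.093
gripper_force: 0.0
time: 2.65
tool_pos: [0.5317, -0.0749, 0.2434]
orientation: [[0.217, 0.976, -0.0], [0.976, -0.217, 0.0], [0.0, -0.0, -1.0]]
contact_force: [0.5, -0.3, -0.2]
grip_width: 0.0931
gripper_force: 0.0
[ 0.53170346 -0.07487305  0.24341406] [ 17.1  22.7 -20.4 115.4  11.2  43.8 -22.6] [[ 0.217  0.976 -0.   ]
 [ 0.976 -0.217  0.   ]
 [ 0.    -0.    -1.   ]]
```

View pics/w1.png

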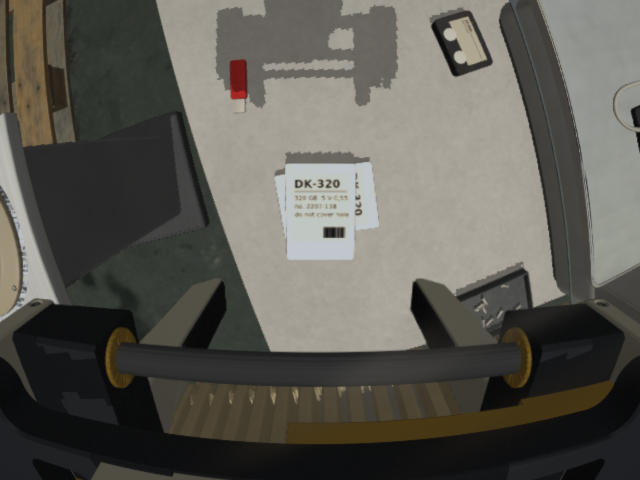

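The wrist picture shows the upper drive at (285–355, 163–260), with the lower drive poking out on the left (277,175–240) and right (375,165–230). I'll rectify the view onto the drives' top planes to measure them.

```bash
cat >> h.py <<'E'
def rect(a,m,c,yaw,z,half=(.08,.08),s=.00025):
    """metric view: image right = tool-like x axis at yaw, down = yaw-90"""
    nx,ny=int(2*half[0]/s),int(2*half[1]/s)
    u,v=np.meshgrid((np.arange(nx)-nx/2)*s,(np.arange(ny)-ny/2)*s)
    cy,sy=np.cos(np.radians(yaw)),np.sin(np.radians(yaw))
    X=np.stack([c[0]+u*cy+v*sy,c[1]+u*sy-v*cy,np.full_like(u,z)],-1).reshape(-1,3)
    p=proj(m,X,True).astype(np.float32).reshape(ny,nx,2)
    return cv2.remap(a,p[...,0],p[...,1],cv2.INTER_CUBIC)
E
python3 - <<'E'
from h import *
import pickle
a=np.load("w1.npy");w=pickle.load(open("w1.pkl","rb"))
c=[.541,-.074]
ims=[]
for z in(.019,.0095):
    r=rect(a,w,c,0,z,(.08,.08),.0004);ims.append(r)
    cv2.imwrite(f"pics/r{int(z*1e4)}.png",r[:,:,::-1])
    g=cv2.cvtColor(r,cv2.COLOR_RGB2HSV);msk=((g[...,2]>185)&(g[...,1]<22)).astype(np.uint8)*255
    msk=cv2.morphologyEx(msk,cv2.MORPH_CLOSE,np.ones((25,25)));msk=cv2.morphologyEx(msk,cv2.MORPH_OPEN,np.ones((5,5)))
    k=max(cv2.findContours(msk,0,2)[0],key=cv2.contourArea);q=cv2.approxPolyDP(k,6,True)[:,0]
    print(z,np.c_[q,np.round(np.c_[c[0]+(q[:,0]-200)*.0004,c[1]-(q[:,1]-200)*.0004]*1000,1)].tolist())
cv2.imwrite("pics/rr.png",np.hstack([ims[0],cv2.convertScaleAbs(ims[1],alpha=3,beta=-480)])[:,:,::-1])
E
```

```text
0.019 [[125.0, 66.0, 511.0, -20.4], [117.0, 88.0, 507.8, -29.2], [88.0, 92.0, 496.2, -30.8], [72.0, 302.0, 489.8, -114.8], [233.0, 339.0, 554.2, -129.6], [253.0, 266.0, 562.2, -100.4], [317.0, 265.0, 587.8, -100.0], [326.0, 105.0, 591.4, -36.0]]
0.0095 [[121.0, 68.0, 509.4, -21.2], [114.0, 90.0, 506.6, -30.0], [85.0, 93.0, 495.0, -31.2], [69.0, 311.0, 488.6, -118.4], [234.0, 347.0, 554.6, -132.8], [254.0, 272.0, 562.6, -102.8], [320.0, 271.0, 589.0, -102.4], [329.0, 107.0, 592.6, -36.8]]
```

View pics/rr.png

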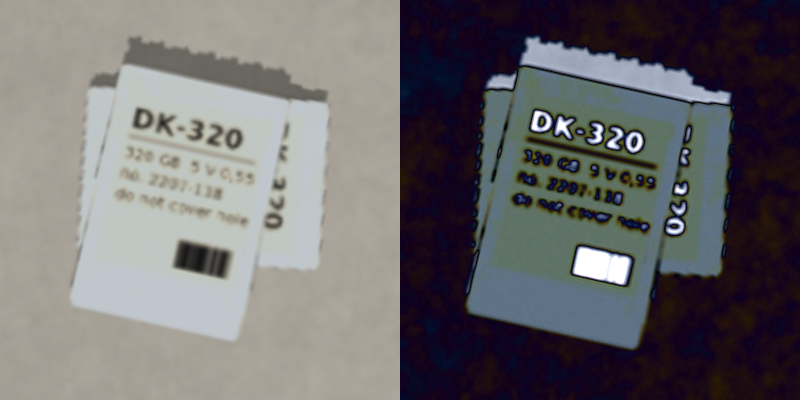

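Upper drive: centre (0.5334, -0.0749), yaw 77.7°. Lower drive: centre (0.5422, -0.067), yaw -3.3°. They are 12 mm and 81° apart, which agrees with the task. I'll go lower and check from near.

```bash
python3 -m pendant '{"offset":[[0.4,1.7,26],[0.4,1.7,52],[0.4,1.7,78],[0.4,1.7,104],[0.4,1.7,123]],"delta_rot":[[0,0,-0.2],[0,0,-0.2],[0,0,-0.2],[0,0,-0.2],[0,0,-0.2]]}' 1
python3 -m pendant '{"offset":[[0,0,0],[0,0,0]],"delta_rot":[[0,0,0],[0,0,0]]}'
python3 - <<'E'
from h import *
w=camera_model("wrist");o=observe();a=capture("wrist");print(o["tool_pos"],camera_model("wrist")["t"]-w["t"])
ims=[]
c=[.5380,-.0700]
for z in(.019,.0095):
    r=rect(a,w,c,77.7,z,(.08,.08),.0004);ims.append(r)
r=np.hstack(ims)
cv2.imwrite("pics/rr2.png",cv2.convertScaleAbs(r,alpha=2.2,beta=-260)[:,:,::-1])
E
```

```text
time: 3.12
tool_pos: [0.533, -0.0747, 0.1188]
orientation: [[0.223, 0.975, -0.001], [0.975, -0.223, -0.0], [-0.0, -0.001, -1.0]]
contact_force: [0.8, -0.1, 0.4]
grip_width: 0.0929
gripper_force: 0.0
time: 3.28
tool_pos: [0.5332, -0.0745, 0.1201]
orientation: [[0.221, 0.975, -0.002], [0.975, -0.221, -0.0], [-0.001, -0.002, -1.0]]
contact_force: [0.3, -0.5, 0.3]
grip_width: 0.0928
gripper_force: 0.0
[ 0.53318549 -0.07447948  0.12010061] [-8.99085261e-04 -7.50195650e-05 -1.27112376e-04]
```

View pics/rr2.png

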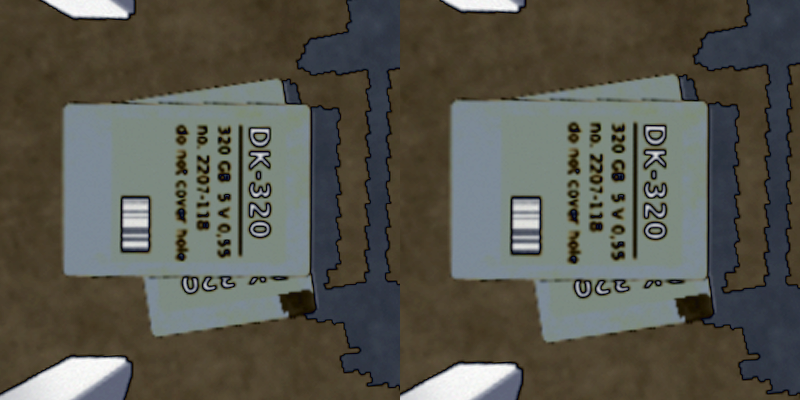

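Near view: upper drive at (0.5328, -0.0744), within 0.5 mm of the TCP. Lower at about (0.5422, -0.066), yaw about -4.5°. Descend to tips 12 mm high and grip.

```bash
python3 -m pendant '{"offset":[[0,-0.4,20],[0,-0.4,40],[0,-0.4,60],[0,-0.4,75],[0,-0.4,83]],"delta_rot":[[0,0,0],[0,0,0],[0,0,0],[0,0,0],[0,0,0]]}' 1
python3 -m pendant '{"offset":[[0,0,0],[0,0,0]],"delta_rot":[[0,0,0],[0,0,0]]}'
for i in 1 2; do python3 -m pendant '{"offset":[[0,0,0],[0,0,0],[0,0,0],[0,0,0],[0,0,0]],"delta_rot":[[0,0,0],[0,0,0],[0,0,0],[0,0,0],[0,0,0]]}' -1; done
```

```text
time: 3.75
tool_pos: [0.5338, -0.0747, 0.0377]
orientation: [[0.22, 0.975, 0.001], [0.975, -0.22, -0.0], [-0.0, 0.001, -1.0]]
contact_force: [0.1, 0.6, -0.3]
grip_width: 0.0932
gripper_force: 0.0
time: 3.92
tool_pos: [0.5338, -0.0746, 0.0385]
orientation: [[0.219, 0.976, 0.001], [0.976, -0.219, -0.0], [-0.0, 0.001, -1.0]]
contact_force: [-0.3, 0.3, 0.2]
grip_width: 0.0931
gripper_force: 0.0
time: 4.33
tool_pos: [0.5335, -0.0747, 0.0382]
orientation: [[0.219, 0.976, 0.001], [0.976, -0.219, -0.0], [0.0, 0.001, -1.0]]
contact_force: [-0.7, -0.6, 6.5]
grip_width: 0.0694
gripper_force: 30.0
time: 4.75
tool_pos: [0.5335, -0.0747, 0.0382]
orientation: [[0.219, 0.976, 0.001], [0.976, -0.219, -0.0], [-0.0, 0.001, -1.0]]
contact_force: [-0.5, -0.2, 6.8]
grip_width: 0.0698
gripper_force: 30.0
```

Gripped at 69.8 mm, 30 N. Lift straight up, then shift sideways so the camera sees the lower drive.

```bash
python3 -m pendant '{"offset":[[0,0,-5],[0,0,-12],[0,0,-22],[0,0,-34],[0,0,-46]],"delta_rot":[[0,0,0],[0,0,0],[0,0,0],[0,0,0],[0,0,0]]}' -1
python3 -m pendant '{"offset":[[0,0,-18],[0,0,-36],[0,0,-54],[0,0,-68],[0,0,-74]],"delta_rot":[[0,0,0],[0,0,0],[0,0,0],[0,0,0],[0,0,0]]}'
python3 -m pendant '{"offset":[[-18,0,0],[-36,0,0],[-54,0,0],[-70,0,0],[-80,0,0]],"delta_rot":[[0,0,0],[0,0,0],[0,0,0],[0,0,0],[0,0,0]]}'
python3 -m pendant '{"offset":[[0,0,0],[0,0,0],[0,0,0]],"delta_rot":[[0,0,0],[0,0,0],[0,0,0]]}'
python3 - <<'E'
from h import *
w=camera_model("wrist");o=observe();a=capture("wrist");print(o["tool_pos"],o["orientation"])
r=rect(a,w,[.5422,-.066],-4.5,.0095,(.08,.08),.0004)
# held drive: plane of its top: TCP ref, rectified at tool frame
zt=o["tool_pos"][2]-.0382+.019
r2=rect(a,w,o["tool_pos"][:2],77.7,zt,(.08,.08),.0004)
np.savez("w3.npz",r=r,r2=r2)
cv2.imwrite("pics/rr3.png",cv2.convertScaleAbs(np.hstack([r,r2]),alpha=2.2,beta=-260)[:,:,::-1])
for c,im in((0,r),(1,r2)):
    g=cv2.cvtColor(im,cv2.COLOR_RGB2HSV);m=((g[...,2]>185)&(g[...,1]<22)).astype(np.uint8)*255
    m=cv2.morphologyEx(m,cv2.MORPH_CLOSE,np.ones((25,25)));m=cv2.morphologyEx(m,cv2.MORPH_OPEN,np.ones((5,5)))
    k=max(cv2.findContours(m,0,2)[0],key=cv2.contourArea);print(cv2.minAreaRect(k),cv2.approxPolyDP(k,6,True)[:,0].tolist())
E
```

```text
time: 5.17
tool_pos: [0.5331, -0.0746, 0.0847]
orientation: [[0.219, 0.976, -0.0], [0.976, -0.219, -0.0], [-0.0, -0.0, -1.0]]
contact_force: [0.7, 0.3, -1.4]
grip_width: 0.0693
gripper_force: 30.0
time: 5.58
tool_pos: [0.5337, -0.0747, 0.1602]
orientation: [[0.219, 0.976, 0.003], [0.976, -0.219, -0.0], [0.0, 0.003, -1.0]]
contact_force: [-1.4, 0.5, -1.3]
grip_width: 0.0697
gripper_force: 30.0
time: 6.0
tool_pos: [0.5148, -0.1544, 0.1577]
orientation: [[0.22, 0.975, -0.001], [0.975, -0.22, -0.001], [-0.001, -0.001, -1.0]]
contact_force: [-0.4, 0.5, -0.8]
grip_width: 0.0697
gripper_force: 30.0
time: 6.25
tool_pos: [0.516, -0.1516, 0.1576]
orientation: [[0.218, 0.976, 0.0], [0.976, -0.218, 0.001], [0.001, 0.0, -1.0]]
contact_force: [0.0, 0.2, -1.0]
grip_width: 0.0696
gripper_force: 30.0
[ 0.5159711  -0.15161357  0.1576396 ] [[ 2.17800295e-01  9.75993345e-01  1.50175357e-04]
 [ 9.75993158e-01 -2.17800347e-01  6.04515779e-04]
 [ 6.22711622e-04  1.49064054e-05 -9.99999806e-01]]
((300.4999694824219, 261.0), (55.99999237060547, 48.99999237060547), 90.0) [[323, 233], [288, 242], [276, 289], [322, 286]]
((211.5, 198.0), (172.0, 161.0), 90.0) [[132, 112], [131, 204], [165, 204], [165, 259], [131, 260], [131, 282], [292, 278], [282, 221], [285, 114]]
```

View pics/rr3.png

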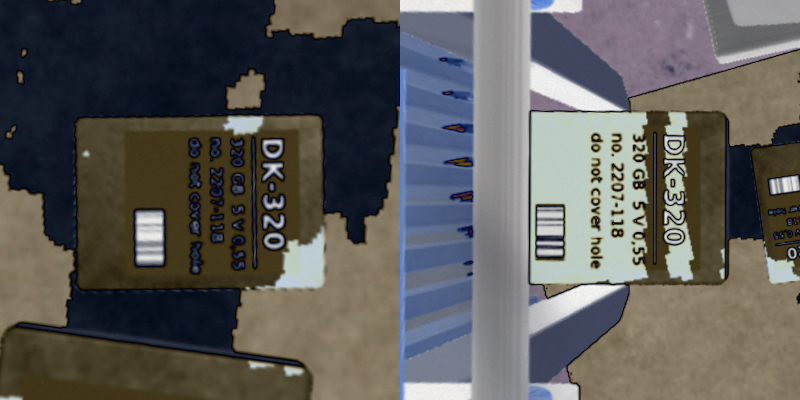

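The lower drive is now fully visible, centre (0.5423, -0.0668), yaw about -4.3°, and it was not dragged. The held drive is square in the jaws. Turn by +81.7° about tool z.

```bash
for i in 1 2 3; do python3 -m pendant '{"offset":[[0,0,0],[0,0,0],[0,0,0],[0,0,0],[0,0,0]],"delta_rot":[[0,0,6],[0,0,12],[0,0,18],[0,0,23],[0,0,27.2]]}' | head -2; done
python3 -m pendant '{"offset":[[0,0,0],[0,0,0]],"delta_rot":[[0,0,0],[0,0,0]]}'
python3 - <<'E'
from h import *
print(observe()["joints"].round(1));go([.5415,-.0667,.07],down(-4.3))
E
```

```text
time: 6.72
tool_pos: [0.5161, -0.1513, 0.1576]
time: 7.13
tool_pos: [0.5161, -0.1513, 0.1576]
time: 7.55
tool_pos: [0.5161, -0.1512, 0.1576]
time: 7.72
tool_pos: [0.516, -0.1515, 0.1576]
orientation: [[0.998, -0.07, -0.0], [-0.07, -0.998, 0.0], [-0.0, -0.0, -1.0]]
contact_force: [0.8, -0.3, -0.9]
grip_width: 0.0696
gripper_force: 30.0
[  6.5  28.6   5.4 121.   -5.1  30.6 -78.4]
offset [ 19.5 -86.4  87.6] rot [-0.01  0.    0.3 ]
```

```bash
python3 -m pendant '{"offset":[[4.9,-21.6,0],[9.8,-43.2,0],[14.7,-64.8,0],[19.5,-80,0],[19.5,-86.4,0]],"delta_rot":[[0,0,0.3],[0,0,0.3],[0,0,0.3],[0,0,0.3],[0,0,0.3]]}' | head -2
python3 -m pendant '{"offset":[[0,0,22],[0,0,44],[0,0,66],[0,0,80],[0,0,88]],"delta_rot":[[0,0,0],[0,0,0],[0,0,0],[0,0,0],[0,0,0]]}' | head -2
python3 -m pendant '{"offset":[[0,0,0],[0,0,0],[0,0,0]],"delta_rot":[[0,0,0],[0,0,0],[0,0,0]]}'
python3 - <<'E'
from h import *
for i in range(1):go([.5415,-.0667,.0388],down(-4.3))
E
```

```text
time: 8.13
tool_pos: [0.5427, -0.0649, 0.1575]
time: 8.55
tool_pos: [0.5405, -0.0682, 0.0679]
time: 8.8
tool_pos: [0.5419, -0.0682, 0.0704]
orientation: [[0.997, -0.079, 0.001], [-0.079, -0.997, -0.0], [0.001, 0.0, -1.0]]
contact_force: [-0.3, 0.2, -0.1]
grip_width: 0.0691
gripper_force: 30.0
offset [-0.5 -1.5 31.6] rot [ 0.   -0.06 -0.23]
```

```bash
python3 -m pendant '{"offset":[[-0.4,-1.4,10],[-0.4,-1.4,20],[-0.4,-1.4,26],[-0.4,-1.4,29],[-0.4,-1.4,31]],"delta_rot":[[0,0,0],[0,0,0],[0,0,0],[0,0,0],[0,0,0]]}'
python3 -m pendant '{"offset":[[0,0,0],[0,0,0]],"delta_rot":[[0,0,0],[0,0,0]]}'
```

```text
time: 9.22
tool_pos: [0.5409, -0.0664, 0.038]
orientation: [[0.997, -0.079, -0.001], [-0.079, -0.997, 0.0], [-0.001, -0.0, -1.0]]
contact_force: [-5.8, 1.8, 35.4]
grip_width: 0.0695
gripper_force: 30.0
time: 9.38
tool_pos: [0.5412, -0.0665, 0.0385]
orientation: [[0.997, -0.079, -0.0], [-0.079, -0.997, -0.0], [-0.0, 0.0, -1.0]]
contact_force: [0.2, -0.4, -1.0]
grip_width: 0.0693
gripper_force: 30.0
```

```bash
python3 -m pendant '{"offset":[[0,0,0.3],[0,0,0.3],[0,0,0.3]],"delta_rot":[[0,0,0],[0,0,0],[0,0,0]]}' 1 | tail -3
python3 -m pendant '{"offset":[[0,0,0],[0,0,0],[0,0,0],[0,0,0],[0,0,0]],"delta_rot":[[0,0,0],[0,0,0],[0,0,0],[0,0,0],[0,0,0]]}'
python3 -m pendant '{"offset":[[0,0,-15],[0,0,-35],[0,0,-55],[0,0,-75],[0,0,-95]],"delta_rot":[[0,0,0],[0,0,0],[0,0,0],[0,0,0],[0,0,0]]}' | head -2
python3 -m pendant '{"offset":[[-20,0,0],[-40,0,-15],[-55,0,-30],[-60,0,-40],[-60,0,-40]],"delta_rot":[[0,0,0],[0,0,0],[0,0,0],[0,0,0],[0,0,0]]}' | head -2
python3 -m pendant '{"offset":[[0,0,0],[0,0,0],[0,0,0]],"delta_rot":[[0,0,0],[0,0,0],[0,0,0]]}' | head -2
python3 - <<'E'
from h import *
w=camera_model("wrist");o=observe();a=capture("wrist");print(o["tool_pos"])
r=rect(a,w,[.5423,-.0668],-4.5,.019,(.08,.08),.0004)
c=rect(a,w,[.5423,-.0668],-4.5,.0095,(.08,.08),.0004)
cv2.imwrite("pics/rr4.png",cv2.convertScaleAbs(np.hstack([r,c]),alpha=2.2,beta=-260)[:,:,::-1])
E
```

```text
contact_force: [0.7, 0.4, -0.4]
grip_width: 0.0849
gripper_force: 0.0
time: 10.05
tool_pos: [0.5413, -0.0665, 0.0383]
orientation: [[0.997, -0.079, 0.0], [-0.079, -0.997, -0.0], [0.0, 0.0, -1.0]]
contact_force: [1.3, -0.6, 0.9]
grip_width: 0.093
gripper_force: 0.0
time: 10.47
tool_pos: [0.541, -0.0665, 0.1342]
time: 10.88
tool_pos: [0.4813, -0.0618, 0.1751]
time: 11.13
tool_pos: [0.4822, -0.0617, 0.1726]
[ 0.48217441 -0.06170025  0.17262502]
```

View pics/rr4.png

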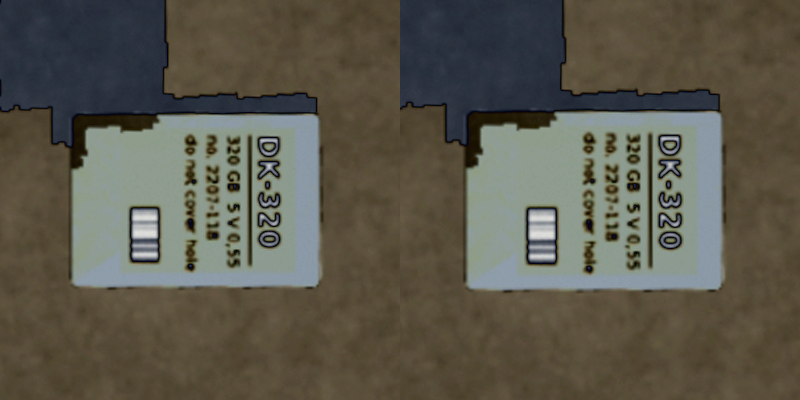

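The upper drive now lies squarely on the lower, about 2 mm back along its length and about 0 mm sideways. Next, grip both as a pile 17 mm behind its centre.

```bash
python3 - <<'E'
from h import *
go([.5244,-.0654,.07],down(-4.4))
E
python3 -m pendant '{"offset":[[16,0,0],[32,0,0],[42.3,0.3,0],[42.3,0.3,0],[42.3,0.3,0]],"delta_rot":[[0,0,0],[0,0,0],[0,0,0],[0,0,0],[0,0,0]]}' | head -2
python3 -m pendant '{"offset":[[0,0,22],[0,0,44],[0,0,66],[0,0,85],[0,0,102]],"delta_rot":[[0,0,0],[0,0,0],[0,0,0],[0,0,0],[0,0,0]]}' | head -2
python3 -m pendant '{"offset":[[0,0,0],[0,0,0],[0,0,0]],"delta_rot":[[0,0,0],[0,0,0],[0,0,0]]}'
python3 - <<'E'
from h import *
go([.5244,-.0654,.0275],down(-4.4))
E
```

```text
offset [ 42.7   0.3 102.5] rot [ 0.01  0.04 -0.13]
time: 11.6
tool_pos: [0.5234, -0.0654, 0.1726]
time: 12.02
tool_pos: [0.5222, -0.0654, 0.0701]
time: 12.27
tool_pos: [0.5233, -0.0655, 0.072]
orientation: [[0.997, -0.079, -0.0], [-0.079, -0.997, -0.0], [-0.0, 0.0, -1.0]]
contact_force: [-0.2, -0.5, 0.6]
grip_width: 0.0929
gripper_force: 0.0
offset [ 1.1 -0.2 44.5] rot [ 0.    0.01 -0.14]
```

```bash
python3 -m pendant '{"offset":[[1,0,15],[1,0,28],[1,0,36],[1,0,41],[1,0,44]],"delta_rot":[[0,0,0],[0,0,0],[0,0,0],[0,0,0],[0,0,0]]}' 1
python3 -m pendant '{"offset":[[0,0,0],[0,0,0]],"delta_rot":[[0,0,0],[0,0,0]]}'
for i in 1 2; do python3 -m pendant '{"offset":[[0,0,0],[0,0,0],[0,0,0],[0,0,0],[0,0,0]],"delta_rot":[[0,0,0],[0,0,0],[0,0,0],[0,0,0],[0,0,0]]}' -1; done
```

```text
time: 12.68
tool_pos: [0.5246, -0.0655, 0.0275]
orientation: [[0.997, -0.079, 0.0], [-0.079, -0.997, -0.0], [0.0, 0.0, -1.0]]
contact_force: [0.6, -1.1, -0.4]
grip_width: 0.093
gripper_force: 0.0
time: 12.85
tool_pos: [0.5247, -0.0655, 0.0277]
orientation: [[0.997, -0.079, 0.0], [-0.079, -0.997, -0.0], [0.0, 0.0, -1.0]]
contact_force: [-0.2, 0.2, -0.8]
grip_width: 0.0931
gripper_force: 0.0
time: 13.27
tool_pos: [0.5247, -0.0655, 0.0275]
orientation: [[0.997, -0.079, 0.0], [-0.079, -0.997, -0.0], [0.0, 0.0, -1.0]]
contact_force: [-0.2, 0.6, 2.2]
grip_width: 0.0698
gripper_force: 30.0
time: 13.68
tool_pos: [0.5247, -0.0655, 0.0275]
orientation: [[0.997, -0.079, 0.0], [-0.079, -0.997, -0.0], [0.0, -0.0, -1.0]]
contact_force: [-0.7, 0.1, 6.0]
grip_width: 0.0696
gripper_force: 30.0
```

```bash
python3 -m pendant '{"offset":[[0,0,-4],[0,0,-10],[0,0,-18],[0,0,-28],[0,0,-38]],"delta_rot":[[0,0,0],[0,0,0],[0,0,0],[0,0,0],[0,0,0]]}' -1 
python3 -m pendant '{"offset":[[0,0,-20],[0,0,-40],[0,0,-60],[0,0,-80],[0,0,-92]],"delta_rot":[[0,0,0],[0,0,0],[0,0,0],[0,0,0],[0,0,0]]}' 
for i in 1 2; do python3 -m pendant '{"offset":[[-8,-22,0],[-18,-52,0],[-29,-86,0],[-40,-120,0],[-48,-145,0]],"delta_rot":[[0,0,0],[0,0,0],[0,0,0],[0,0,0],[0,0,0]]}' | head -2; done
python3 -m pendant '{"offset":[[0,0,0],[0,0,0],[0,0,0],[0,0,0]],"delta_rot":[[0,0,-4],[0,0,-9],[0,0,-13.5],[0,0,-13.5]]}' | head -2
python3 -m pendant '{"offset":[[0,0,0],[0,0,0],[0,0,0]],"delta_rot":[[0,0,0],[0,0,0],[0,0,0]]}'
python3 - <<'E'
from h import *
import pickle
w=camera_model("wrist");o=observe();a=capture("wrist");pickle.dump((w,o,a),open("w5.pkl","wb"))
c=[.588,.254]
ims=[rect(a,w,c,9,z,(.08,.08),.0004) for z in (.006,.038)]
cv2.imwrite("pics/rr5.png",cv2.convertScaleAbs(np.hstack(ims),alpha=2)[:,:,::-1]);print(o["tool_pos"],o["joints"].round(1))
E
```

```text
time: 14.1
tool_pos: [0.5244, -0.0655, 0.0663]
orientation: [[0.997, -0.079, -0.0], [-0.079, -0.997, 0.0], [-0.0, 0.0, -1.0]]
contact_force: [0.7, -0.1, -1.9]
grip_width: 0.0698
gripper_force: 30.0
time: 14.52
tool_pos: [0.5249, -0.0656, 0.1602]
orientation: [[0.997, -0.079, 0.002], [-0.079, -0.997, -0.0], [0.002, -0.0, -1.0]]
contact_force: [0.7, -0.4, -2.6]
grip_width: 0.0694
gripper_force: 30.0
time: 14.93
tool_pos: [0.4871, 0.0855, 0.1583]
time: 15.35
tool_pos: [0.4507, 0.2342, 0.1583]
time: 15.68
tool_pos: [0.4516, 0.2314, 0.1582]
time: 15.93
tool_pos: [0.4519, 0.231, 0.1576]
orientation: [[0.988, 0.154, 0.0], [0.154, -0.988, 0.0], [0.0, -0.0, -1.0]]
contact_force: [-1.2, -0.2, -2.5]
grip_width: 0.0697
gripper_force: 30.0
[0.45185055 0.2309974  0.15759947] [ -37.6   27.     5.7  124.8   -5.5   28.4 -108.8]
```

View pics/rr5.png

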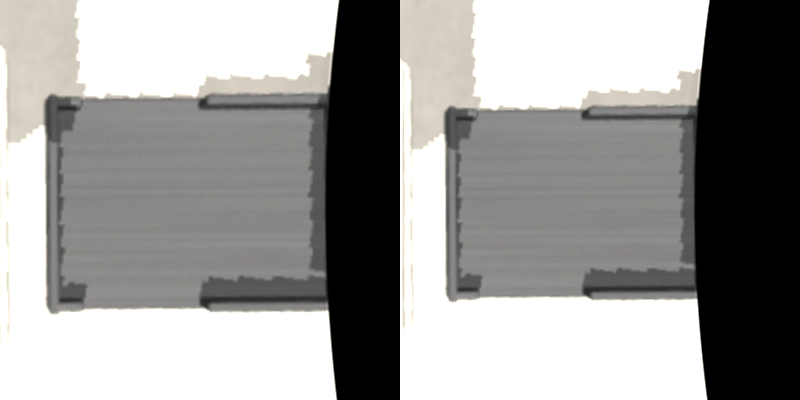

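The picture shows the front wall at column about 55, the gaps from column about 82 to 203, the floor plate's sides at rows 98 and 308 and the back part cut off. The yaw looks right. I'll sharpen the edges numerically from the same picture.

Run:
```python
from h import *
import pickle
w,o,a=pickle.load(open("w5.pkl","rb"));c=[.588,.254];s=.0002
def edges(z,axis,lo,hi,rng,thr=6):
    g=cv2.GaussianBlur(cv2.cvtColor(rect(a,w,c,9,z,(.08,.08),s),cv2.COLOR_RGB2GRAY),(0,0),2).astype(float)
    L,H=[int(400+q/s/1000) for q in(lo,hi)];g=g[:,L:H].mean(1) if axis=='y' else g[L:H].mean(0)
    d=np.gradient(g);out=[]
    for i in range(1,799):
        if abs(d[i])>thr/10 and abs(d[i])>=abs(d[i-1]) and abs(d[i])>abs(d[i+1]):
            p=(i-400)*s*1000
            if rng[0]<p<rng[1]:out.append((round(p,1),round(d[i],1)))
    return out
# image x (u, carrier x) , image y (v = -carrier y)
print("floor edges near x-40",edges(.006,'y',-44,-30,(-55,55),15));print("floor edges near x-5",edges(.006,'y',-18,-6,(-55,55),15))
print("sidewall tops",edges(.022,'y',8,20,(-55,55),15));print("sidewall tops far",edges(.022,'y',25,40,(-55,55),15))
print("front top18, v-20",edges(.018,'x',-25,-15,(-75,-40)));print("front top18, v+20",edges(.018,'x',15,25,(-75,-40)))
print("gap end left wall z22",edges(.022,'x',-41,-39,(-60,20)),"right",edges(.022,'x',41.5,43,(-60,20)))
print("stub z18",edges(.018,'x',-41,-39,(-60,20)))
# leading edge of held pile? shade
```

```text
floor edges near x-40 [(-41.0, np.float64(-7.1)), (43.6, np.float64(10.3))]
floor edges near x-5 [(-41.4, np.float64(-8.6)), (43.4, np.float64(10.7))]
sidewall tops [(-46.6, np.float64(-4.8)), (-40.4, np.float64(-5.5)), (-36.4, np.float64(-4.4)), (-34.4, np.float64(4.5)), (29.2, np.float64(-2.4)), (36.4, np.float64(-2.6)), (38.8, np.float64(4.6)), (42.2, np.float64(10.5))]
sidewall tops far [(-46.8, np.float64(-4.5)), (-40.4, np.float64(-5.3)), (-36.6, np.float64(-4.4)), (-34.4, np.float64(4.2)), (29.2, np.float64(-2.4)), (36.4, np.float64(-2.7)), (38.6, np.float64(4.9)), (42.2, np.float64(11.0))]
front top18, v-20 [(-71.4, np.float64(1.1)), (-69.0, np.float64(1.3)), (-62.0, np.float64(-11.9)), (-60.0, np.float64(1.7)), (-57.8, np.float64(-2.4)), (-56.0, np.float64(2.6))]
front top18, v+20 [(-61.8, np.float64(-14.2)), (-60.0, np.float64(2.5)), (-57.4, np.float64(-3.0)), (-55.6, np.float64(2.5))]
gap end left wall z22 [(-57.8, np.float64(2.2)), (-47.2, np.float64(4.8)), (-42.2, np.float64(1.8)), (-39.6, np.float64(-4.8)), (-37.2, np.float64(3.0)), (-30.6, np.float64(1.8)), (-30.2, np.
[... 548 characters left out ...]
 np.float64(-0.6)), (-32.4, np.float64(0.6)), (-17.8, np.float64(-1.2)), (-0.4, np.float64(-4.4)), (4.6, np.float64(0.6)), (6.6, np.float64(-1.2)), (12.4, np.float64(-1.2)), (15.0, np.float64(1.0)), (15.4, np.float64(0.9)), (16.8, np.float64(-0.8)), (19.0, np.float64(0.7))]
stub z18 [(-57.6, np.float64(2.4)), (-47.2, np.float64(2.8)), (-42.0, np.float64(2.8)), (-39.6, np.float64(-5.2)), (-37.0, np.float64(1.8)), (-30.0, np.float64(2.6)), (-26.4, np.float64(-4.9)), (-24.6, np.float64(1.4)), (-17.8, np.float64(2.4)), (-13.2, np.float64(-4.4)), (-11.8, np.float64(0.9)), (-5.6, np.float64(2.4)), (-4.0, np.float64(-4.6)), (-0.8, np.float64(-2.8)), (3.6, np.float64(0.6)), (11.2, np.float64(-0.6))]
```

Carrier: origin (0.5845, 0.2523), yaw 9.0°. Wall thickness and width match the given sizes. Now check the leading edge of the held pile in the same picture and compute the approach.

```bash
cat >> h.py <<'E'
CP=np.array([.5845,.2523,0]);CR=Ro.from_euler('z',9,degrees=True).as_matrix()
def stage(X0,Z0,th,px=16.65,y=0):
    t=np.radians(th);s,c=np.sin(t),np.cos(t)
    p=CP+CR@np.array([X0-px*c+27.5*s,y,Z0+px*s+27.5*c])/1000
    return p,down(9)@Ro.from_euler('y',-th,degrees=True).as_matrix()
E
python3 - <<'E'
from h import *
import pickle
w,o,a=pickle.load(open("w5.pkl","rb"))
A=o["orientation"];T=o["tool_pos"]
for zz in(.0085,.018,.0275):
  z=T[2]-zz;f=T+A[:,0]*.065
  g=cv2.GaussianBlur(cv2.cvtColor(rect(a,w,f[:2],8.86,z,(.03,.03),.0002),cv2.COLOR_RGB2GRAY),(0,0),1.5).astype(float)[75:225].mean(0)
  d=np.gradient(g);i=[j for j in range(1,299) if abs(d[j])>3 and abs(d[j])==abs(d[max(0,j-4):j+5]).max()]
  print(zz,[(round(65+(j-150)*.2,1),round(d[j],1)) for j in i])
go(*stage(-12,85,0));p,R=stage(-12,85,0)
q,S=stage(-12,80,11);go(q,S,p,R)
u,V=stage(-12,40,11);go(u,V,q,S)
u2,V=stage(-12,19.7,11);go(u2,V,u,V)
E
```

```text
0.0085 [(37.0, np.float64(-10.5)), (38.2, np.float64(10.5)), (41.4, np.float64(-9.5)), (42.8, np.float64(4.1)), (49.4, np.float64(15.8)), (65.6, np.float64(-16.5)), (67.6, np.float64(-6.7)), (75.6, np.float64(-21.4)), (78.0, np.float64(-4.3)), (79.0, np.float64(4.0))]
0.018 [(35.8, np.float64(10.6)), (39.2, np.float64(-8.8)), (40.8, np.float64(3.7)), (43.6, np.float64(3.0)), (47.8, np.float64(14.7)), (65.0, np.float64(-16.1)), (68.0, np.float64(6.6)), (75.8, np.float64(-20.8)), (78.2, np.float64(-4.4)), (79.2, np.float64(4.0))]
0.0275 [(37.0, np.float64(-8.4)), (38.6, np.float64(3.7)), (41.6, np.float64(3.1)), (46.0, np.float64(14.3)), (64.4, np.float64(-15.7)), (66.6, np.float64(-6.7)), (67.6, np.float64(6.7)), (75.8, np.float64(-20.7)), (78.4, np.float64(-4.4)), (79.6, np.float64(3.8))]
offset [105.7  -0.5  45. ] rot [ 0.   -0.01 -0.13]
offset [5.6 0.  2.3] rot [ -0. -11.   0.]
offset [ 7.6  0.  39.3] rot [0. 0. 0.]
offset [ 3.9  0.  19.9] rot [0. 0. 0.]
```

The pile's leading edge is at 65.6 mm (upper) and about 68 mm (lower), exactly as expected. Go over the box and tilt.

```bash
python3 -m pendant '{"offset":[[20,0,0],[45,-0.5,0],[70,-0.5,0],[92,-0.5,10],[105.7,-0.5,20]],"delta_rot":[[0,0,0],[0,0,0],[0,0,0],[0,0,0],[0,0,0]]}' | head -2
python3 -m pendant '{"offset":[[0,0,10],[0,0,18],[0,0,25],[0,0,25]],"delta_rot":[[0,0,-0.1],[0,0,-0.1],[0,0,-0.1],[0,0,-0.1]]}' | head -2
python3 -m pendant '{"offset":[[1.4,0,0.5],[2.8,0,1],[4.2,0,1.8],[5.6,0,2.3],[5.6,0,2.3]],"delta_rot":[[0,-3,0],[0,-6,0],[0,-9,0],[0,-11,0],[0,-11,0]]}' | head -2
python3 -m pendant '{"offset":[[0,0,0],[0,0,0]],"delta_rot":[[0,0,0],[0,0,0]]}'
python3 - <<'E'
from h import *
go(*stage(-12,40,11))
E
```

```text
time: 16.4
tool_pos: [0.559, 0.2485, 0.1376]
time: 16.73
tool_pos: [0.5542, 0.2477, 0.1107]
time: 17.15
tool_pos: [0.5624, 0.2491, 0.11]
time: 17.32
tool_pos: [0.5609, 0.249, 0.1102]
orientation: [[0.969, 0.158, -0.188], [0.155, -0.987, -0.03], [-0.19, 0.0, -0.982]]
contact_force: [0.4, 0.1, -2.8]
grip_width: 0.0698
gripper_force: 30.0
offset [ 8.3  0.5 39.2] rot [ 0.02 -0.04  0.08]
```

```bash
python3 -m pendant '{"offset":[[2.5,0.3,10],[5,0.5,22],[7,0.5,32],[8.2,0.5,37],[8.2,0.5,39.2]],"delta_rot":[[0,0,0],[0,0,0],[0,0,0],[0,0,0],[0,0,0]]}' | head -2
python3 -m pendant '{"offset":[[0,0,0],[0,0,0]],"delta_rot":[[0,0,0],[0,0,0]]}'
python3 - <<'E'
from h import *
go(*stage(-12,19.7,11))
p,R=stage(-12,19.7,11);q,R=stage(-2,19.7,11);go(q,R,p,R)
E
```

```text
time: 17.73
tool_pos: [0.5615, 0.2483, 0.0682]
time: 17.9
tool_pos: [0.5623, 0.2486, 0.0698]
orientation: [[0.969, 0.158, -0.189], [0.155, -0.988, -0.03], [-0.191, 0.0, -0.982]]
contact_force: [-0.7, -0.4, -1.7]
grip_width: 0.07
gripper_force: 30.0
offset [ 3.2 -0.2 19.6] rot [0.02 0.02 0.06]
offset [ 9.8 -0.  -1.9] rot [0. 0. 0.]
```

```bash
python3 -m pendant '{"offset":[[0.8,-0.2,5],[1.6,-0.2,10],[2.4,-0.2,14],[3,-0.2,18],[3.2,-0.2,19.6]],"delta_rot":[[0,0,0],[0,0,0],[0,0,0],[0,0,0],[0,0,0]]}' | head -2
python3 -m pendant '{"offset":[[0,0,0],[0,0,0]],"delta_rot":[[0,0,0],[0,0,0]]}'
python3 - <<'E'
from h import *
go(*stage(-2,19.7,11))
E
```

```text
time: 18.32
tool_pos: [0.5614, 0.2486, 0.0493]
time: 18.48
tool_pos: [0.5616, 0.2487, 0.05]
orientation: [[0.969, 0.158, -0.189], [0.155, -0.988, -0.03], [-0.191, 0.0, -0.982]]
contact_force: [-0.5, -0.8, -3.4]
grip_width: 0.0698
gripper_force: 30.0
offset [ 9.9  0.  -1.8] rot [0.02 0.02 0.06]
```

```bash
python3 -m pendant '{"offset":[[2,0,-0.4],[4,0,-0.7],[6,0,-1.1],[8,0,-1.5],[9.9,0,-1.8]],"delta_rot":[[0,0,0],[0,0,0],[0,0,0],[0,0,0],[0,0,0]]}'
python3 -m pendant '{"offset":[[0,0,0],[0,0,0]],"delta_rot":[[0,0,0],[0,0,0]]}'
python3 - <<'E'
from h import *
go(*stage(-1,13.4,5.5))
E
```

```text
time: 18.9
tool_pos: [0.572, 0.2504, 0.0501]
orientation: [[0.969, 0.158, -0.188], [0.155, -0.988, -0.03], [-0.191, -0.0, -0.982]]
contact_force: [-0.6, 0.7, -2.6]
grip_width: 0.0696
gripper_force: 30.0
time: 19.07
tool_pos: [0.5717, 0.2503, 0.0499]
orientation: [[0.969, 0.158, -0.188], [0.155, -0.988, -0.03], [-0.191, 0.0, -0.982]]
contact_force: [0.4, -0.9, -3.2]
grip_width: 0.0697
gripper_force: 30.0
offset [-0.5  0.   7.8] rot [0.01 5.5  0.06]
```

```bash
python3 -m pendant '{"offset":[[-0.1,0,1.6],[-0.2,0,3.2],[-0.3,0,4.8],[-0.4,0,6.4],[-0.5,0,7.8]],"delta_rot":[[0,1.1,0],[0,2.2,0],[0,3.3,0],[0,4.4,0],[0,5.5,0]]}'
python3 -m pendant '{"offset":[[0,0,0],[0,0,0]],"delta_rot":[[0,0,0],[0,0,0]]}'
python3 - <<'E'
from h import *
go(*stage(0,7.5,0))
E
```

```text
time: 19.48
tool_pos: [0.5695, 0.25, 0.0424]
orientation: [[0.983, 0.158, -0.094], [0.157, -0.987, -0.015], [-0.095, 0.0, -0.995]]
contact_force: [-0.8, 0.4, -2.6]
grip_width: 0.0698
gripper_force: 30.0
time: 19.65
tool_pos: [0.5693, 0.25, 0.0425]
orientation: [[0.983, 0.158, -0.096], [0.157, -0.987, -0.015], [-0.097, 0.0, -0.995]]
contact_force: [-0.0, -0.3, -3.1]
grip_width: 0.0697
gripper_force: 30.0
offset [-0.6  0.1  7.6] rot [0.01 5.55 0.08]
```

```bash
python3 -m pendant '{"offset":[[-0.1,0,1.5],[-0.2,0,3],[-0.3,0,4.6],[-0.5,0,6.2],[-0.6,0,7.6]],"delta_rot":[[0,1.1,0],[0,2.2,0],[0,3.3,0],[0,4.4,0],[0,5.5,0]]}'
python3 -m pendant '{"offset":[[0,0,0],[0,0,0]],"delta_rot":[[0,0,0],[0,0,0]]}'
python3 - <<'E'
from h import *
go(*stage(0,6.2,0))
E
```

```text
time: 20.07
tool_pos: [0.5686, 0.2498, 0.0349]
orientation: [[0.988, 0.157, 0.0], [0.157, -0.988, 0.0], [0.0, -0.0, -1.0]]
contact_force: [-0.5, -1.3, -2.0]
grip_width: 0.0698
gripper_force: 30.0
time: 20.23
tool_pos: [0.5683, 0.2499, 0.0349]
orientation: [[0.987, 0.158, -0.001], [0.158, -0.987, -0.0], [-0.001, 0.0, -1.0]]
contact_force: [0.4, -0.0, -1.5]
grip_width: 0.0696
gripper_force: 30.0
offset [-0.3  0.1  1.2] rot [0.01 0.06 0.08]
```

```bash
python3 -m pendant '{"offset":[[0,0,0.5],[0,0,0.9],[0,0,1.3],[0,0,1.3]],"delta_rot":[[0,0,0],[0,0,0],[0,0,0],[0,0,0]]}'
python3 -m pendant '{"offset":[[0,0,0],[0,0,0],[0,0,0]],"delta_rot":[[0,0,0],[0,0,0],[0,0,0]]}'
```

```text
time: 20.57
tool_pos: [0.5687, 0.2498, 0.0336]
orientation: [[0.988, 0.157, 0.0], [0.157, -0.988, 0.0], [0.0, -0.0, -1.0]]
contact_force: [0.3, -0.0, -2.3]
grip_width: 0.0695
gripper_force: 30.0
time: 20.82
tool_pos: [0.5684, 0.2498, 0.0336]
orientation: [[0.988, 0.158, 0.0], [0.158, -0.988, 0.0], [0.0, -0.0, -1.0]]
contact_force: [0.8, -1.0, -2.5]
grip_width: 0.0697
gripper_force: 30.0
```

The force still shows the pile's weight, so I'll inch down.

```bash
for i in 1 2; do python3 -m pendant '{"offset":[[0,0,0.3],[0,0,0.3],[0,0,0.3]],"delta_rot":[[0,0,0],[0,0,0],[0,0,0]]}' | grep -v orient; done
```

```text
time: 21.07
tool_pos: [0.5684, 0.2498, 0.0336]
contact_force: [-0.8, 0.4, 1.8]
grip_width: 0.0701
gripper_force: 30.0
time: 21.32
tool_pos: [0.5684, 0.2498, 0.0336]
contact_force: [-1.5, -1.4, 6.8]
grip_width: 0.0697
gripper_force: 30.0
```

In contact, seated on the floor. Release and rise.

```bash
python3 -m pendant '{"offset":[[0,0,0],[0,0,0],[0,0,0],[0,0,0],[0,0,0]],"delta_rot":[[0,0,0],[0,0,0],[0,0,0],[0,0,0],[0,0,0]]}' 1 | tail -3
python3 -m pendant '{"offset":[[0,0,0],[0,0,0],[0,0,0],[0,0,0],[0,0,0]],"delta_rot":[[0,0,0],[0,0,0],[0,0,0],[0,0,0],[0,0,0]]}' | tail -3
for i in 1 2; do python3 -m pendant '{"offset":[[0,0,-10],[0,0,-25],[0,0,-40],[0,0,-60],[0,0,-80]],"delta_rot":[[0,0,0],[0,0,0],[0,0,0],[0,0,0],[0,0,0]]}' | tail -4; done
python3 -m pendant '{"offset":[[-15,0,0],[-35,0,0],[-50,0,0],[-50,0,0],[-50,0,0]],"delta_rot":[[0,0,0],[0,0,0],[0,0,0],[0,0,0],[0,0,0]]}' | head -2
python3 - <<'E'
from h import *
w=camera_model("wrist");a=capture("wrist")
ims=[rect(a,w,CP[:2],9,z,(.08,.08),.0004) for z in (.025,.038)]
cv2.imwrite("pics/rr6.png",cv2.convertScaleAbs(np.hstack(ims),alpha=1.3)[:,:,::-1])
E
```

```text
contact_force: [0.8, -0.4, 1.3]
grip_width: 0.0924
gripper_force: 0.0
contact_force: [0.1, -0.6, -0.1]
grip_width: 0.0927
gripper_force: 0.0
orientation: [[0.988, 0.158, -0.0], [0.158, -0.988, -0.0], [-0.0, 0.0, -1.0]]
contact_force: [0.2, -0.4, -0.8]
grip_width: 0.0934
gripper_force: 0.0
orientation: [[0.988, 0.158, -0.001], [0.158, -0.988, -0.0], [-0.001, 0.0, -1.0]]
contact_force: [1.6, 0.4, 0.3]
grip_width: 0.0931
gripper_force: 0.0
time: 23.4
tool_pos: [0.5188, 0.242, 0.1935]
```

View pics/rr6.png

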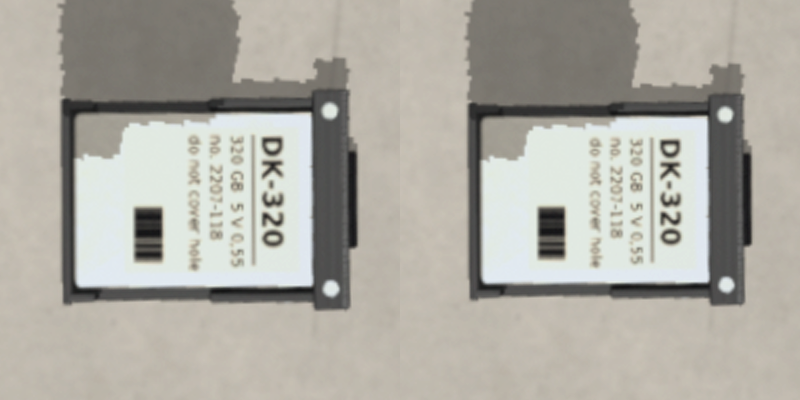

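The picture shows the upper drive square inside the box. Its front edge is at column 76 (x about -50 mm), its sides at rows 112 and 288 (centred), and its far end is under the lip.

```bash
python3 -c "
from cell import *
print(job_done())"
```

```text
the job is handed in; nothing more can be done
None
```

The job is handed in at about 23 s of the 69 s allowed; the last picture shows the upper drive flat, centred and under the lip, while the lower one, hidden beneath it, I judged seated from the contact force (the hand-in returned no verdict).

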